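# Free the sagging bolt and hold the bottle pen's gate ajar

### The job

The barrel bolt on the bottle pen's gate has sagged and its turned-down nose has dropped behind the bent-up lip of the keeper: take the bolt by its T-handle, lift it so that the nose rides over the lip, and while it is lifted draw it right back out of the keeper, not wrenching it against the keeper, with the gate still shut. Then, by the same handle, swing the gate towards you until its free edge stands ajar by about 10 cm, and finish still holding the handle there, gate steady against its closing spring, bolt still drawn. Leave the loose bottle, jar and carton standing where they are.

Things in the scene. Friction and masses are not known exactly. Their poses are not given: they have to be found in the camera images.
- pen: Fixed grey steel fence pen, 355 wide x 265 deep x 200 mm high, bottles inside. Origin on the bench under the middle plane of the shut gate, its front side; x into the pen, y left along the gate, z up. Gate 280 x 180 x 22 mm, hinge line at x 0, y +160 mm, free edge y -120. Keeper on the post at y -150. Bolt along y on the gate's front, centre line x -30. Gate and posts are below 205 mm.
- bolt_handle (a point): Centre of the bolt's T-handle: horizontal steel crossbar, 20 mm diameter, 36 long, along the pen's x, on a stem 50 mm above the bolt's centre line, 110 mm from the barrel's screw; highest part, about 217 mm above the bench. Pinch it from above, fingers on its +y and -y sides; it may roll between them. It can rise 15 mm in all (then 7 mm nearer the hinge side); the nose rises 1.9 times as much.
- bolt_nose (a point): Middle of the underside of the turned-down nose, a 14 x 14 mm steel block at the bolt's far (-y) end; underside 20 mm below the bolt's centre line, 210 mm from the barrel's screw along the bolt.
- keeper_lip (a point): Middle of top edge of the keeper's bent-up lip, a steel plate 8 mm thick (along y), 29 wide, across the bolt's way on the keeper's gate side. The nose starts 11 to 15 mm below this edge, on its far (-y) side with a few mm of play. The keeper's outer cheek, 44 mm higher than the lip, keeps the gate shut until the bolt is drawn about 25 mm; the bolt cannot rise over it.
- gate_edge (a point): Top of the gate's free edge, 280 mm from the hinge line, 180 mm above the bench, in the middle of the gate's thickness.
- gate (a joint): Gate angle in rad: 0 shut, grows as the free edge swings out towards the robot, stop at 1.2. A spring of 0.3 N m when shut, plus 1.5 N m per rad, closes it whenever it is let go. 0.36 rad is a gap of 100 mm.
- bolt (a joint): Draw of the bolt in m along its own line: 0 fully shot, up to 0.045 fully drawn towards the hinge side (+y of the pen). 1 N of friction, no spring; it stays where it is left.
- barrel: Two 24 mm square steel straps on a strip, in which the bolt slides, with the bolt and T-handle they carry. Origin on its one screw: with the gate shut at pen x -30, y +55, z 175 mm. Barrel and bolt tilt together round this screw in the gate's plane: at rest they sag 0.07 rad below level, nose end down, by their own weight; they can be tilted up 0.14 rad from there to a stop.
- bottle: Loose brown glass bottle, 76 mm in diameter, 175 high, blue cap, standing on the bench in front of the pen's hinge side. Origin under its centre. Bystander.
- jar: Loose white squat jar, 72 mm in diameter, 85 high, standing on the bench to the right of the pen. Origin under its centre. Bystander.
- carton: Loose cardboard carton, 90 x 70 x 100 mm, standing on the bench to the left of the pen. Origin under its centre. Bystander.
- keeper: The dark steel keeper itself: an open-topped U, 34 x 48 x 77 mm, fixed on the front of the post at the gate's free edge. Origin near the pen's origin (0 to 4 mm above it), same axes.

How it is judged:
By the outcome, as a careful person would: the job done as asked, in the order asked, and still so for the second after the job is handed in, while the arm keeps its last pose, push and grip.
It also fails if it takes over 40 s, if anything falls off the work surface, if the arm or the gripper's body presses on something with over 40 N, if the wrist force passes 120 N, or if a joint passes its speed limit or range.

### The arm

A 6-joint arm with a two-finger parallel gripper is mounted at the origin on the work surface. World frame = base frame: x ahead of the robot, y to its left, z up, the work surface at z = 0. Lengths are in mm, angles in rad, forces in N, time in s.
With the tool pointing down it reaches from about 300 to 775 mm from the base axis. Payload 14.6 kg.
Tool frame: the origin (TCP) lies on the front face of the gripper's body, between the roots of the fingers; the fingertips stand 97 mm ahead of it and the grasp point (between the pads) lies 78 mm ahead of it; z points along the fingers, y is the direction in which the jaws open and shut (so a half turn about z gives the same grasp; the last joint's range is limited). The gripper opens to 94 mm and grips with 3 to 60 N. Pads are 16 mm wide; open, the fingers measure 119 mm over their backs; the gripper's body (75 mm by 177 mm) begins 78 mm behind the grasp point.
Start: joints at [1.147, 0.3, 1.521, -0, 1.321, -0.067], TCP at [192.1, 515.352, 302.646] pointing down, gripper open.
Joint ranges: [-3.03, 3.03], [-0.79, 2.21], [0.23, 2.52], [-1.04, 4.18], [0, 3.07], [-2.55, 2.55]. Speed limits (rad/s): [2.22, 2.22, 2.57, 3.14, 3.14, 3.14].

### API

Orientations are given as [roll, pitch, yaw] about the fixed x, y, z axes, in that order (R = Rz(yaw) Ry(pitch) Rx(roll)).
In Python, from cell import manip, eyes, finder gives the robot as it stands.
- The arm moves only by the tool drive_tool, never from a script. Its argument "rows" is a list of rows, each an object with "offset": the shift along the tool's x, y, z in mm, a list of three; "spin": the turn about the tool's z in degrees; "jaw": the finger opening in mm, from 0 to 94. In form: [{"offset": [dx, dy, dz], "spin": spin, "jaw": jaw}, ...]. A call has 1 to 20 rows; each row shifts and turns the commanded pose from where the row before left it, along the tool's axes as they then stand; what a row does not reach is not made up. A row lasts 1/10 s, in which the tool goes at most 50 mm and 8.59 degrees, less where a joint would pass 70% of its speed; a pose out of reach is approached as far as the arm can. A call is refused whole if a number of a shift passes 50 or a number of a turn 8.59, either way. A call with a gripper value outside its range is refused whole. The fingers move at their own pace and stop on an object; "force" is the grip in N (left out, the last holds). Time passes only in rows, so rows that do not move let the fingers close. It gives the time, the measured TCP pose, the force and the opening at its end, in the units of the state.
- manip.read_state(): the state, without advancing time (a new reading comes with each control period).
- eyes.camera(name): name is "scene" or "side" or "wrist"; returns a dict with "color" (420x560x3 uint8, blue, green, red), "depth" (420x560 float32, mm along the optical axis (not along the pixel's ray), 0 where there is no reading), "vfov" (degrees; the focal length in pixels is half the picture's height over the tangent of half this angle, whatever the lens; pixels are square), "cx", "cy" (the principal point, pixels), "rvec" (rotation vector, rad) and "tvec" (3), from world to camera coordinates, as OpenCV has them. Camera axes: x right, y down, z forward; pixel columns grow to the right and rows downward; lengths in mm; the calibration is good to about 2 mm. A picture is of the moment at which its call begins.
- manip.sign_off(): hands the job in, once; it reports no verdict.
Trained networks look in the newest picture that a camera, given by its name, has taken for a name from the list of things; names that differ only in an ending like _2 or _b are one class to them, and where a whole thing is asked for, a point or a joint stands for the part that bears it (a point fixed in the world has none). Each returns a list of dicts, best first, with "p" (0 to 1); they miss things now and then, are a little off and sometimes report something else, mostly with a low value. They report only what shows in the picture. A call takes as long as a camera call.
- finder.find_in(camera, target): "uv" ([column, row] in pixels, amid what is visible of it).
The state is a dict: "clock": time; "joints": joint angles; "qd": joint speeds; "effort": joint torques, N m; "eef_pos": TCP position; "eef_rot": TCP orientation; "wrist_force": force on the tool from outside, world axes, zero at the start; "moment": the same for the moment, N m; "finger_gap": finger opening in mm.
Only numpy, scipy, OpenCV 4.12 (cv2) and the standard library are available. Lean on these libraries where they do the work, as an engineer would, in place of code of your own. Each camera call takes 0.05 s, during which the arm holds its last target. There are 200 camera calls.

## Working session

There is one attempt and no reset: what is moved stays moved. The work goes in short steps, Python scripts to look and compute and a tool call to move; the robot and the scene stay as the last step left them, time stands still between calls to the robot, and variables do not carry over. Pictures are saved under pics/ and viewed, about 8 in all and at most 12, crops included, and the job is handed in when it is done.

Besides the shell and the picture viewer there is one more tool, called after ">>>" by a JSON object that holds its "api" and its "payload". drive_tool: Moves the arm, as the interface text tells. Its arguments: {"type":"object","properties":{"rows":{"type":"array","items":{"type":"object","properties":{"offset":{"type":"array","items":{"type":"number"}},"spin":{"type":"number"},"jaw":{"type":"number"}}}},"force":{"type":"number"}},"required":["rows"]}

```bash
mkdir -p pics; ls; cat > h.py <<'E'
import numpy as np, cv2
from cell import manip, eyes, finder
def K(c):
    h,w=c["depth"].shape; f=h/2/np.tan(np.radians(c["vfov"])/2); return f,c["cx"],c["cy"]
def world(c,u,v,d):
    f,cx,cy=K(c); p=np.array([(u-cx)/f*d,(v-cy)/f*d,d]); R=cv2.Rodrigues(np.array(c["rvec"],float))[0]
    return R.T@(p-np.array(c["tvec"],float).ravel())
def proj(c,P):
    f,cx,cy=K(c); R=cv2.Rodrigues(np.array(c["rvec"],float))[0]; p=R@np.array(P,float)+np.array(c["tvec"],float).ravel()
    return [f*p[0]/p[2]+cx, f*p[1]/p[2]+cy, p[2]]
def dep(c,u,v,r=2):
    u,v=int(round(u)),int(round(v)); a=c["depth"][max(0,v-r):v+r+1,max(0,u-r):u+r+1]; a=a[a>0]
    return float(np.median(a)) if a.size else 0
E
python3 - <<'E'
from h import *
print(manip.read_state())
ims=[]
for n in ("scene","side","wrist"):
    c=eyes.camera(n); ims.append(c["color"]); print(n,c["vfov"],c["cx"],c["cy"],np.round(c["rvec"],3),np.round(c["tvec"],1))
    for t in ("pen","bolt_handle","bolt_nose","keeper_lip","gate_edge","barrel","keeper","bottle","jar","carton"):
        for r in finder.find_in(n,t)[:2]:
            u,v=r["uv"]; d=dep(c,u,v); print(t,round(r["p"],2),np.round([u,v]),np.round(world(c,u,v,d)) if d else None)
for n,i in zip(("scene","side"),ims): cv2.imwrite(f"pics/{n}0.png",i)
E
```

```text
pics
{'clock': 0.0, 'joints': array([ 1.14738748e+00,  3.00443053e-01,  1.52157269e+00, -2.87963817e-07,
        1.32068400e+00, -6.65830306e-02]), 'qd': array([-0.00040811, -0.00108495,  0.00052562,  0.00011898, -0.00078148,
        0.00070228]), 'effort': array([-2.06651610e-03, -5.31797755e+01, -3.52733588e+01,  7.07633444e-02,
        2.43535376e-02, -1.34539955e-04]), 'eef_pos': array([192.04927373, 515.22310405, 302.10519902]), 'eef_rot': array([-3.14048799e+00, -7.33809295e-05,  2.78476687e+00]), 'wrist_force': array([-0.13450683, -0.00402373,  0.42993256]), 'moment': array([0.048333  , 0.04195207, 0.00371983]), 'finger_gap': 94.07290320504215}
scene 48.314646030506836 276.0412049277057 207.62312400244136 [ 2.06   1.223 -0.535] [-327.5 -202.2 1737.9]
pen 0.59 [317. 284.] [743. 100.   2.]
bolt_handle 0.66 [263. 228.] [643. -11. 191.]
bolt_handle 0.23 [217. 244.] [ 621. -130.  173.]
bolt_nose 0.92 [264. 225.] [657. -17. 217.]
keeper_lip 0.82 [220. 252.] [ 646. -135.  166.]
gate_edge 0.86 [285. 241.] [563. 100.   7.]
barrel 0.56 [264. 226.] [656. -15. 211.]
keeper 0.92 [217. 244.
[... 210 characters left out ...]
75.0107938965383 215.03080997805384 [ 2.301 -0.932  0.346] [-369.   432.1  728.7]
pen 0.95 [335. 188.] [811.  68.  55.]
bolt_handle 0.64 [323. 200.] [628. -25. 223.]
bolt_nose 0.84 [320. 200.] [624. -21. 223.]
keeper_lip 0.97 [355. 245.] [ 620. -128.  173.]
gate_edge 0.8 [306. 204.] [678.  58. 103.]
gate_edge 0.55 [242. 166.] [655. 274.  99.]
barrel 0.56 [317. 198.] [624. -14. 223.]
keeper 0.82 [355. 242.] [ 620. -127.  182.]
bottle 0.74 [321. 201.] [625. -24. 222.]
bottle 0.6 [231. 208.] [532. 172. 109.]
jar 0.96 [371. 306.] [ 580. -221.   84.]
carton 0.59 [242. 167.] [654. 273.  98.]
wrist 62.28698264260552 279.46284580383536 212.82081358805766 [-2.385 -1.655 -0.233] [-551.2  -27.9  392.1]
```

```bash
python3 - <<'E'
import cv2,numpy as np
a=cv2.imread("pics/scene0.png")[150:330,150:420];b=cv2.imread("pics/side0.png")[130:340,190:460]
cv2.imwrite("pics/s0c.png",cv2.resize(a,None,fx=2.9,fy=2.9,interpolation=3));cv2.imwrite("pics/d0c.png",cv2.resize(b,None,fx=2.8,fy=2.8,interpolation=3))
E
```

```text
(no output)
```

View pics/s0c.png

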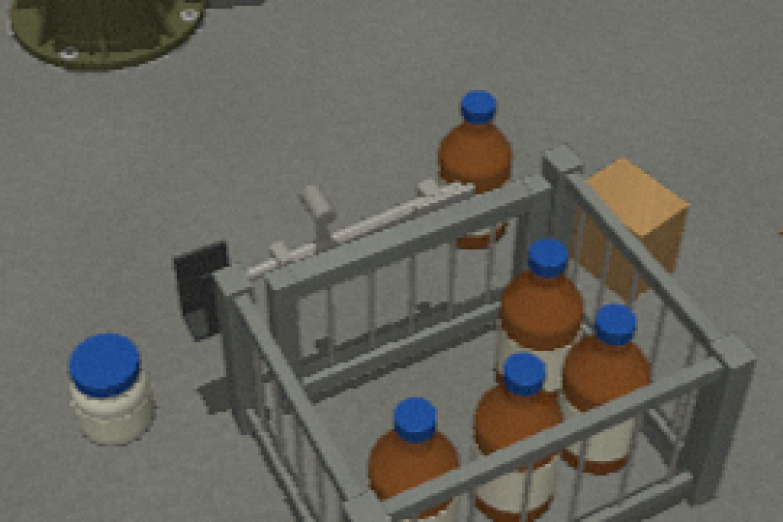

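View pics/d0c.png

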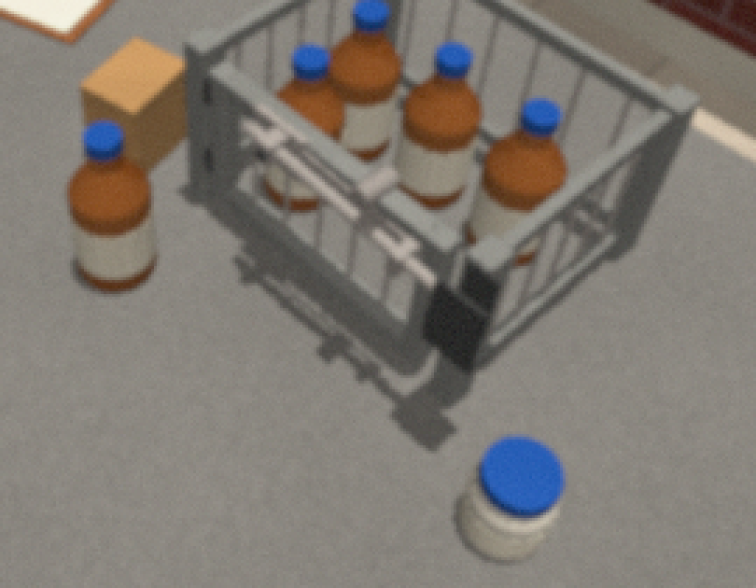

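The scene view shows the gate's handle crossbar at about (259,219), and the side view shows it at about (325,195). The keeper is the dark plate at the post on the jar's side, and the bottle stands in front of the hinge side. Next I fit the pen's pose from depth.

```bash
cat >> h.py <<'E'
def cloud(c):
    d=c["depth"]; v,u=np.nonzero(d>0); z=d[v,u]; f,cx,cy=K(c)
    p=np.stack([(u-cx)/f*z,(v-cy)/f*z,z],1); R=cv2.Rodrigues(np.array(c["rvec"],float))[0]
    return (p-np.array(c["tvec"],float).ravel())@R, u, v
def atz(c,u,v,z):
    a=world(c,u,v,1);b=world(c,u,v,1000); return a+(b-a)*(z-a[2])/(b[2]-a[2])
E
python3 - <<'E'
from h import *
for n,hp,ps in (("scene",(259,219),[(230,245),(344,204),(403,269)]),("side",(325,195),[(364.3,218.6),(263.2,145),(432,165)])):
    c=eyes.camera(n); print(n,"posts",[np.round(atz(c,*p,200)[:2]) for p in ps],"handle",np.round(atz(c,*hp,217)))
    P,u,v=cloud(c)
    m=(P[:,2]>208)&(P[:,2]<240)&(np.hypot(P[:,0]-625,P[:,1]+20)<60)
    Q=P[m]; print("handle",m.sum(),Q.mean(0).round(1),Q[:,2].max().round(1), u[m].mean(),v[m].mean())
    w,V=np.linalg.eigh(np.cov(Q[:,:2].T)); print("axis",np.degrees(np.arctan2(V[1,1],V[0,1])),np.sqrt(w))
    # top surfaces of pen
    m=(P[:,2]>190)&(P[:,2]<206)&(P[:,0]>450)&(abs(P[:,1])<350)
    r=cv2.minAreaRect(P[m][:,:2].astype(np.float32)); print("pen",m.sum(),r, cv2.boxPoints(r).round())
E
```

```text
scene posts [array([ 664., -112.]), array([677., 212.]), array([924., 207.])] handle [634. -17. 217.]
handle 109 [645.  -20.7 223.7] 232.3 259.73394495412845 220.3394495412844
axis -177.64255047167657 [ 5.12023739 11.50125966]
pen 2271 ((781.5067138671875, 34.740753173828125), (374.42144775390625, 315.0548400878906), 88.0917739868164) [[ 618. -147.]
 [ 933. -158.]
 [ 945.  217.]
 [ 630.  227.]]
side posts [array([ 669., -109.]), array([677., 210.]), array([ 917., -119.])] handle [647. -16. 217.]
handle 160 [637.4 -20.8 223.1] 229.4 323.8875 196.65625
axis 173.8340211175804 [ 5.17344156 11.40599948]
pen 1826 ((781.189453125, 34.37834167480469), (374.6839904785156, 314.3324279785156), 87.7042465209961) [[ 617. -147.]
 [ 931. -159.]
 [ 946.  215.]
 [ 632.  228.]]
```

>>> {"api": "drive_tool", "payload": {"rows": [{"offset": [0, 0, -20], "spin": -6.2, "jaw": 94}, {"offset": [0, 0, -24], "spin": -6.2, "jaw": 94}, {"offset": [0, 0, -24], "spin": -6.1, "jaw": 94}, {"offset": [-23, -26, 0], "spin": 0, "jaw": 94}, {"offset": [-23, -26, 0], "spin": 0, "jaw": 94}, {"offset": [-23, -26, 0], "spin": 0, "jaw": 94}, {"offset": [-23, -26, 0], "spin": 0, "jaw": 94}, {"offset": [-23, -26, 0], "spin": 0, "jaw": 94}, {"offset": [-23, -26, 0], "spin": 0, "jaw": 94}, {"offset": [-23, -26, 0], "spin": 0, "jaw": 94}, {"offset": [-23, -26, 0], "spin": 0, "jaw": 94}, {"offset": [-23, -26, 0], "spin": 0, "jaw": 94}, {"offset": [-23, -26, 0], "spin": 0, "jaw": 94}, {"offset": [-23, -26, 0], "spin": 0, "jaw": 94}, {"offset": [-23, -26, 0], "spin": 0, "jaw": 94}, {"offset": [-23, -26, 0], "spin": 0, "jaw": 94}, {"offset": [-23, -26, 0], "spin": 0, "jaw": 94}, {"offset": [-23, -26, 0], "spin": 0, "jaw": 94}, {"offset": [-23, -26, 0], "spin": 0, "jaw": 94}, {"offset": [-23, -26, 0], "spin": 0, "jaw": 94}]}}

```text
clock: 3.75
eef_pos: [568.7, 59.1, 370.7]
eef_rot: [3.142, 0.0, 3.108]
wrist_force: [0.4, 0.3, -0.1]
finger_gap: 94.0
```

>>> {"api": "drive_tool", "payload": {"rows": [{"offset": [-23, -26, 0], "spin": 0, "jaw": 94}, {"offset": [-23, -26, 0], "spin": 0, "jaw": 94}, {"offset": [-15, -16, 0], "spin": 0, "jaw": 94}, {"offset": [0, 0, 0], "spin": 0, "jaw": 94}, {"offset": [0, 0, 0], "spin": 0, "jaw": 94}]}}

```text
clock: 4.25
eef_pos: [626.4, -9.6, 370.3]
eef_rot: [3.141, -0.001, 3.107]
wrist_force: [0.1, -0.3, -0.0]
finger_gap: 94.2
```

```bash
python3 - <<'E'
from h import *
s=manip.read_state(); print(s["eef_pos"].round(1),s["eef_rot"].round(4),s["wrist_force"].round(2),s["joints"].round(2))
c=eyes.camera("wrist"); cv2.imwrite("pics/w1.png",c["color"])
for t in ("bolt_handle","bolt_nose","keeper_lip","gate_edge","keeper"):
    for r in finder.find_in("wrist",t)[:2]:
        u,v=r["uv"]; d=dep(c,u,v); print(t,round(r["p"],2),np.round([u,v]),np.round(world(c,u,v,d),1) if d else None)
P,u,v=cloud(c)
m=(P[:,2]>208)&(P[:,2]<240)&(np.hypot(P[:,0]-640,P[:,1]+20)<35)
if m.sum()>9:
    Q=P[m]; r=cv2.minAreaRect(Q[:,:2].astype(np.float32)); print(m.sum(),Q.mean(0).round(1),Q.min(0).round(1),Q.max(0).round(1),r)
E
```

```text
[626.4  -9.6 370.3] [ 3.1414e+00 -6.0000e-04  3.1072e+00] [ 0.12 -0.32 -0.01] [-0.07  0.44  1.18  0.    1.53 -1.61]
bolt_handle 0.78 [273. 232.] [623.9 -12.8 226.2]
bolt_nose 0.66 [276. 232.] [624.8 -10.7 225.2]
keeper_lip 0.56 [153. 214.] [ 619.  -107.4  189.8]
gate_edge 0.68 [340. 237.] [651.2  43.7 166.7]
keeper 0.89 [154. 218.] [ 620.2 -104.5  195.7]
1428 [637.5 -16.3 224.2] [621.6 -26.8 208.9] [658.1  -6.4 228.7] ((639.9730834960938, -16.755922317504883), (19.721057891845703, 36.73403549194336), 88.13685607910156)
```

View pics/w1.png

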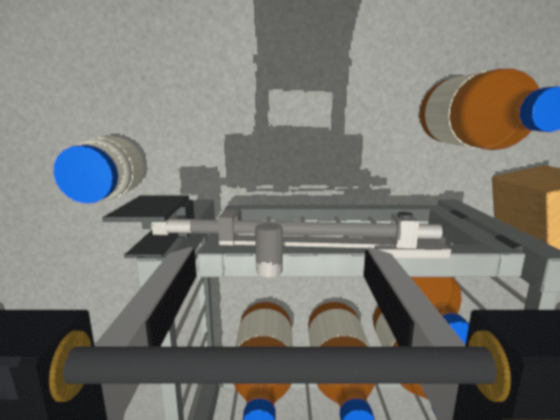

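The wrist view shows the crossbar at (268,248), roughly midway between the fingers. The keeper is at (154,218), and the bottle and carton are well to the right. The measured bar is 20 x 37 mm at (640,-17), with its top at about 228, which matches the given sizes. Going down onto it now.

>>> {"api": "drive_tool", "payload": {"rows": [{"offset": [-7, -3.5, 8], "spin": 0, "jaw": 94}, {"offset": [-7, -3.5, 8], "spin": 0, "jaw": 94}, {"offset": [0, 0, 15], "spin": 0, "jaw": 70}, {"offset": [0, 0, 15], "spin": 0, "jaw": 60}, {"offset": [0, 0, 14], "spin": 0, "jaw": 50}, {"offset": [0, 0, 10], "spin": 0, "jaw": 40}, {"offset": [0, 0, 4], "spin": 0, "jaw": 32}, {"offset": [0, 0, 0], "spin": 0, "jaw": 30}, {"offset": [0, 0, 0], "spin": 0, "jaw": 30}], "force": 10}}

```text
clock: 5.45
eef_pos: [640.5, -17.1, 297.3]
eef_rot: [-3.142, 0.001, 3.108]
wrist_force: [-0.3, -0.9, 0.3]
finger_gap: 41.5
```

```bash
python3 - <<'E'
from h import *
s=manip.read_state(); print(s["eef_pos"].round(1),s["wrist_force"].round(2),s["finger_gap"])
c=eyes.camera("wrist"); cv2.imwrite("pics/w2.png",c["color"])
P,u,v=cloud(c)
m=(P[:,2]>208)&(P[:,2]<240)&(np.hypot(P[:,0]-640,P[:,1]+20)<27)&(abs(P[:,1]+17)<13)
if m.sum()>9:
    Q=P[m]; print(m.sum(),Q.mean(0).round(1),Q.min(0).round(1),Q.max(0).round(1))
E
```

```text
[640.5 -17.1 297.3] [-0.32 -0.87  0.29] 41.47060667092411
2886 [637.  -16.5 224.1] [621.3 -27.3 208.4] [658.   -6.6 228.5]
```

View pics/w2.png

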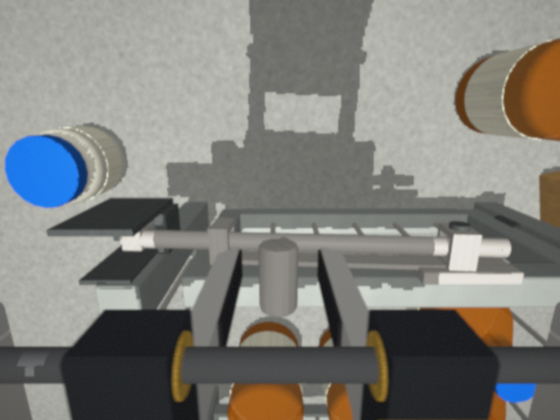

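The fingers straddle the bar symmetrically, with the bar at (278,278) and the fingers at about 215 and 340. Next I close the jaws.

>>> {"api": "drive_tool", "payload": {"rows": [{"offset": [0, 0, 2], "spin": 0, "jaw": 28}, {"offset": [0, 0, 0], "spin": 0, "jaw": 15}, {"offset": [0, 0, 0], "spin": 0, "jaw": 15}, {"offset": [0, 0, 0], "spin": 0, "jaw": 15}, {"offset": [0, 0, 0], "spin": 0, "jaw": 15}, {"offset": [0, 0, 0], "spin": 0, "jaw": 15}, {"offset": [0, 0, 0], "spin": 0, "jaw": 15}], "force": 30}}

```text
clock: 6.2
eef_pos: [640.3, -17.2, 294.7]
eef_rot: [-3.142, 0.0, 3.108]
wrist_force: [-1.3, -0.5, 0.6]
finger_gap: 19.2
```

>>> {"api": "drive_tool", "payload": {"rows": [{"offset": [0, 0.5, -1.5], "spin": 0, "jaw": 15}, {"offset": [0, 0.6, -1.5], "spin": 0, "jaw": 15}, {"offset": [0, 0.6, -1.5], "spin": 0, "jaw": 15}, {"offset": [0, 0.6, -1.5], "spin": 0, "jaw": 15}, {"offset": [0, 0.7, -1.5], "spin": 0, "jaw": 15}, {"offset": [0, 0.7, -1.5], "spin": 0, "jaw": 15}, {"offset": [0, 0.7, -1.5], "spin": 0, "jaw": 15}, {"offset": [0, 0.6, -1.3], "spin": 0, "jaw": 15}, {"offset": [0, 0, 0], "spin": 0, "jaw": 15}]}}

```text
clock: 7.1
eef_pos: [640.5, -12.1, 306.6]
eef_rot: [-3.142, 0.0, 3.108]
wrist_force: [0.1, -1.0, -6.3]
finger_gap: 19.2
```

```bash
cat > look.py <<'E'
from h import *
import sys
k=sys.argv[1]
s=manip.read_state(); print(s["eef_pos"].round(1),s["wrist_force"].round(2),s["moment"].round(2),s["finger_gap"])
a=[]
for n in ("wrist","side"):
    c=eyes.camera(n); a.append(c["color"])
    for t in ("bolt_handle","bolt_nose","keeper_lip","gate_edge"):
        for r in finder.find_in(n,t)[:1]:
            u,v=r["uv"]; d=dep(c,u,v,1); print(n,t,round(r["p"],2),np.round([u,v]),np.round(world(c,u,v,d),1) if d else None)
w=cv2.resize(a[0][120:400,20:540],(780,420)) ; 
d=cv2.resize(a[1][150:290,230:490],(780,420),interpolation=3)
cv2.imwrite(f"pics/w{k}.png",cv2.resize(np.vstack([w,d]),(557,600)))
E
python3 look.py 3
```

```text
[640.5 -12.1 306.6] [ 0.14 -0.98 -6.34] [-0.5  -0.02 -0.02] 19.22834341559275
wrist bolt_handle 0.63 [281. 247.] [622.4  -9.4 231.1]
wrist bolt_nose 0.87 [282. 247.] [622.2  -9.  231.3]
wrist keeper_lip 0.65 [122. 217.] [ 618.8 -108.3  180.9]
wrist gate_edge 0.72 [365. 250.] [646.4  43.9 180.9]
side bolt_handle 0.7 [320. 205.] [637.  -13.6 191. ]
side bolt_nose 0.85 [320. 202.] [635.7 -12.8 199.7]
side keeper_lip 0.57 [354. 243.] [ 619.  -124.9  177.3]
side gate_edge 0.93 [305. 207.] [676.1  57.5  94.3]
```

View pics/w3.png

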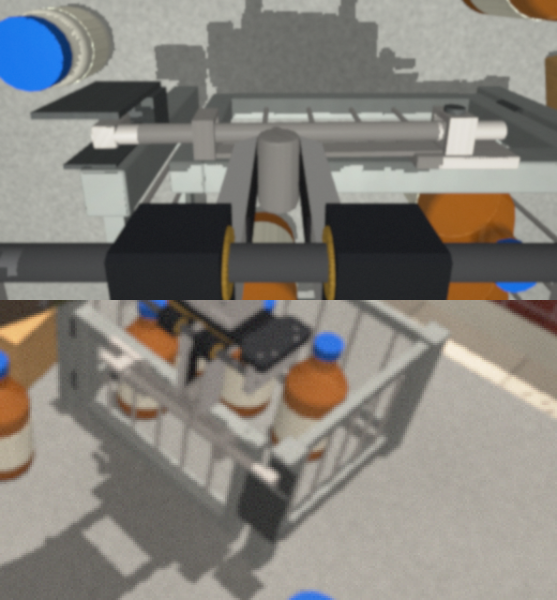

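```bash
cat > chk.py <<'E'
from h import *
c=eyes.camera("wrist"); P,u,v=cloud(c)
yh=float(__import__("sys").argv[1])
m=(P[:,2]>200)&(P[:,2]<260)&(abs(P[:,1]-yh)<9)&(P[:,0]>615)&(P[:,0]<650); Q=P[m]
print("bar top", np.percentile(Q[:,2],[90,97,99]).round(1), Q[:,1].min().round(1),Q[:,1].max().round(1))
for y in range(-140,-50,8):
    m=(abs(P[:,1]-y)<4)&(abs(P[:,0]-640)<10)&(P[:,2]>120); 
    if m.sum(): print(y, m.sum(), np.percentile(P[m][:,2],[50,95]).round(1))
E
python3 chk.py -12
```

```text
bar top [238.3 250.7 257.3] -21.0 -3.0
-132 169 [182.8 196.5]
-124 245 [184.3 196.1]
-116 585 [186.  194.3]
-108 591 [185.9 193. ]
-100 386 [184.3 187.4]
-92 564 [152.1 186.4]
-84 1034 [309.8 315.3]
-76 244 [184.7 186.3]
-68 235 [184.5 186.2]
-60 256 [191.  192.2]
-52 431 [191.1 192.2]
```

The bolt is lifted: its top is at about 186 at y -68, against roughly 170 if it had sagged. The nose underside is at about 162 and the lip near 152. The force is 6 N, which is the bolt's weight. Now I draw it back along its own line.

>>> {"api": "drive_tool", "payload": {"rows": [{"offset": [0, 2, 0.07], "spin": 0, "jaw": 15}, {"offset": [0, 3, 0.1], "spin": 0, "jaw": 15}, {"offset": [0, 3, 0.1], "spin": 0, "jaw": 15}, {"offset": [0, 3, 0.1], "spin": 0, "jaw": 15}, {"offset": [0, 3, 0.1], "spin": 0, "jaw": 15}, {"offset": [0, 3, 0.1], "spin": 0, "jaw": 15}, {"offset": [0, 3, 0.1], "spin": 0, "jaw": 15}, {"offset": [0, 0, 0], "spin": 0, "jaw": 15}]}}

```text
clock: 8.45
eef_pos: [641.1, 8.4, 305.7]
eef_rot: [3.141, -0.0, 3.108]
wrist_force: [0.9, 0.8, -6.6]
finger_gap: 19.1
```

>>> {"api": "drive_tool", "payload": {"rows": [{"offset": [0, 3, 0.1], "spin": 0, "jaw": 15}, {"offset": [0, 3, 0.1], "spin": 0, "jaw": 15}, {"offset": [0, 3, 0.1], "spin": 0, "jaw": 15}, {"offset": [0, 3, 0.1], "spin": 0, "jaw": 15}, {"offset": [0, 3, 0.1], "spin": 0, "jaw": 15}, {"offset": [0, 3, 0.1], "spin": 0, "jaw": 15}, {"offset": [0, 3, 0.1], "spin": 0, "jaw": 15}, {"offset": [0, 2, 0.1], "spin": 0, "jaw": 15}, {"offset": [0, 0, 0], "spin": 0, "jaw": 15}]}}

```text
clock: 9.35
eef_pos: [641.9, 30.6, 305.3]
eef_rot: [-3.141, 0.0, 3.107]
wrist_force: [-1.6, -5.1, -4.7]
finger_gap: 18.9
```

```bash
python3 look.py 4; python3 chk.py 31 | grep bar
```

```text
[641.9  30.6 305.3] [-1.59 -5.09 -4.68] [-1.07  0.16 -0.06] 18.898401357997578
wrist bolt_handle 0.61 [280. 245.] [624.1  32.6 226.8]
wrist bolt_nose 0.76 [284. 246.] [624.3  34.3 228. ]
wrist keeper_lip 0.89 [ 67. 222.] [620.6 -96.6 186. ]
wrist gate_edge 0.76 [325. 254.] [652.8  61.8 171.3]
side bolt_handle 0.8 [310. 198.] [641.7  17.5 184.1]
side bolt_nose 0.59 [304. 193.] [644.3  38.3 182.8]
side keeper_lip 0.9 [355. 246.] [ 619.  -129.5  171.5]
side gate_edge 0.72 [306. 203.] [746.1 110.7   7.4]
bar top [237.  247.2 255.3] 22.0 40.0
```

View pics/w4.png

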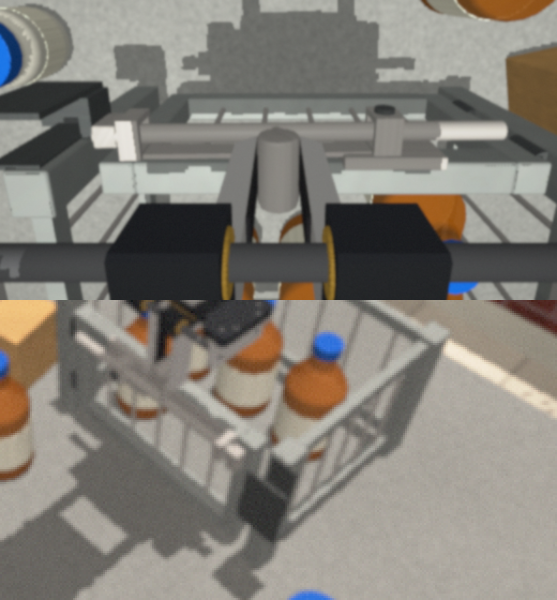

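The bolt is drawn about 43 mm: its nose sits next to the gate-side strap at crop (103,133), clear of the keeper, and the gate is still shut. Now I swing the gate round the hinge at about (677,200).

>>> {"api": "drive_tool", "payload": {"rows": [{"offset": [0, 0, 0], "spin": 0, "jaw": 15}, {"offset": [1.7, 0.3, 0], "spin": 0.57, "jaw": 15}, {"offset": [3.4, 0.63, 0], "spin": 1.15, "jaw": 15}, {"offset": [3.4, 0.63, 0], "spin": 1.15, "jaw": 15}, {"offset": [3.4, 0.63, 0], "spin": 1.15, "jaw": 15}, {"offset": [3.4, 0.63, 0], "spin": 1.15, "jaw": 15}, {"offset": [3.4, 0.63, 0], "spin": 1.15, "jaw": 15}, {"offset": [3.4, 0.63, 0], "spin": 1.15, "jaw": 15}, {"offset": [3.4, 0.63, 0], "spin": 1.15, "jaw": 15}, {"offset": [0, 0, 0], "spin": 0, "jaw": 15}], "force": 45}}

```text
clock: 10.9
eef_pos: [617.0, 37.8, 305.2]
eef_rot: [-3.141, 0.001, 2.957]
wrist_force: [0.6, -5.8, -6.8]
finger_gap: 18.9
```

```bash
python3 look.py 5; python3 - <<'E'
from h import *
c=eyes.camera("scene"); print(finder.find_in("scene","gate_edge")[:1])
cw=eyes.camera("wrist"); P,_,_=cloud(cw)
cs=eyes.camera("side"); P2,_,_=cloud(cs)
for Q in (P,P2,cloud(c)[0]):
    m=(Q[:,2]>172)&(Q[:,2]<184)&(Q[:,0]>560)&(Q[:,0]<700)&(Q[:,1]>-85)&(Q[:,1]<185); A=Q[m][:,:2]
    if len(A)>30:
        vx,vy,x0,y0=cv2.fitLine(A.astype(np.float32),cv2.DIST_HUBER,0,.01,.01).ravel(); print(len(A),"angle",np.arctan2(vx,vy),x0,y0)
E
```

```text
[617.   37.8 305.2] [ 0.57 -5.76 -6.82] [-1.29 -0.18 -0.03] 18.92287118690664
wrist bolt_handle 0.65 [281. 243.] [599.6  42.9 223.7]
wrist bolt_nose 0.78 [280. 246.] [599.7  42.5 227.9]
wrist keeper_lip 0.74 [ 72. 288.] [619.5 -97.2 186. ]
side bolt_handle 0.68 [299. 198.] [619.1  31.8 190.1]
side bolt_nose 0.88 [296. 199.] [615.2  37.1 186.9]
side keeper_lip 0.8 [356. 242.] [ 618.9 -129.4  184.7]
side gate_edge 0.86 [304. 212.] [606.6   3.9 174.8]
[{'uv': [280.4, 228.5], 'p': 0.91}]
15492 angle 0.18814895 640.74194 56.765507
1162 angle 0.17583854 636.72 28.867342
1114 angle 0.19864818 648.5184 49.809296
```

View pics/w5.png

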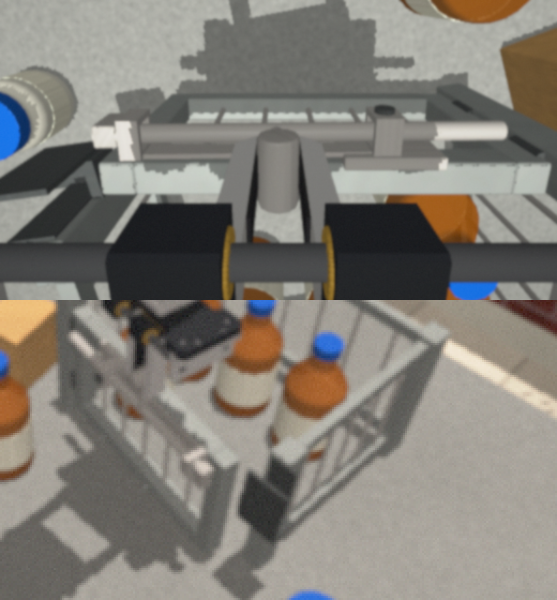

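The gate is following: it is at about 0.15 rad, with the bolt still drawn beside the strap. Continuing to 0.36 rad.

>>> {"api": "drive_tool", "payload": {"rows": [{"offset": [1.7, 0.3, 0], "spin": 0.57, "jaw": 15}, {"offset": [3.4, 0.62, 0], "spin": 1.15, "jaw": 15}, {"offset": [3.4, 0.62, 0], "spin": 1.15, "jaw": 15}, {"offset": [3.4, 0.62, 0], "spin": 1.15, "jaw": 15}, {"offset": [3.4, 0.62, 0], "spin": 1.15, "jaw": 15}, {"offset": [3.4, 0.62, 0], "spin": 1.15, "jaw": 15}, {"offset": [3.4, 0.62, 0], "spin": 1.15, "jaw": 15}, {"offset": [3.4, 0.62, 0], "spin": 1.15, "jaw": 15}, {"offset": [3.4, 0.62, 0], "spin": 1.15, "jaw": 15}, {"offset": [3.4, 0.62, 0], "spin": 1.15, "jaw": 15}, {"offset": [3.4, 0.62, 0], "spin": 1.15, "jaw": 15}, {"offset": [0, 0, 0], "spin": 0, "jaw": 15}, {"offset": [0, 0, 0], "spin": 0, "jaw": 15}, {"offset": [0, 0, 0], "spin": 0, "jaw": 15}, {"offset": [0, 0, 0], "spin": 0, "jaw": 15}, {"offset": [0, 0, 0], "spin": 0, "jaw": 15}]}}

```text
clock: 13.2
eef_pos: [584.9, 53.9, 305.1]
eef_rot: [-3.142, 0.001, 2.747]
wrist_force: [2.9, -5.4, -6.2]
finger_gap: 18.8
```

```bash
python3 look.py 6; python3 - <<'E'
from h import *
c=eyes.camera("scene"); cs=eyes.camera("side"); cw=eyes.camera("wrist")
for Q in (cloud(x)[0] for x in (cw,cs,c)):
    m=(Q[:,2]>172)&(Q[:,2]<184)&(Q[:,0]>545)&(Q[:,0]<700)&(Q[:,1]>-85)&(Q[:,1]<185)&(Q[:,0]<640+(Q[:,1]+60)*.3); A=Q[m][:,:2]
    vx,vy,x0,y0=cv2.fitLine(A.astype(np.float32),cv2.DIST_HUBER,0,.01,.01).ravel(); print(len(A),"angle",np.arctan2(vx,vy)-.034,x0,y0)
    n=np.array([vx,vy]); print("dist from hinge of far end",(-(A-[677.4,200.1])@n*np.sign(vy)).max())
for n,x in (("scene",c),("side",cs)):
    for t in ("bottle","jar","carton"): 
        for r in finder.find_in(n,t)[:2]: print(n,t,np.round(r["uv"]),round(r["p"],2))
E
```

```text
[584.9  53.9 305.1] [ 2.93 -5.36 -6.18] [-1.15 -0.34 -0.07] 18.84345071163971
wrist bolt_handle 0.56 [281. 245.] [568.9  62.7 226.4]
wrist bolt_nose 0.73 [281. 245.] [568.8  62.8 226.4]
wrist keeper_lip 0.61 [100. 384.] [ 648.6 -127.9  156.9]
wrist gate_edge 0.93 [320. 253.] [604.7  76.5 169.2]
side bolt_nose 0.64 [286. 208.] [580.7  35.4 183.3]
side keeper_lip 0.92 [354. 242.] [ 619.8 -123.7  180.3]
side gate_edge 0.62 [293. 224.] [559.7  -7.4 183.8]
15231 angle 0.36257935 610.1298 63.51821
dist from hinge of far end 279.79291121430236
908 angle 0.22023189 594.665 28.535686
dist from hinge of far end 280.31594305495986
1071 angle 0.3749318 619.7205 61.049973
dist from hinge of far end 281.33842786166974
scene bottle [314. 202.] 0.88
scene jar [188. 283.] 0.82
scene carton [369. 227.] 0.75
scene carton [280. 223.] 0.36
side bottle [232. 209.] 0.95
side jar [372. 308.] 0.75
side carton [243. 166.] 0.81
```

View pics/w6.png

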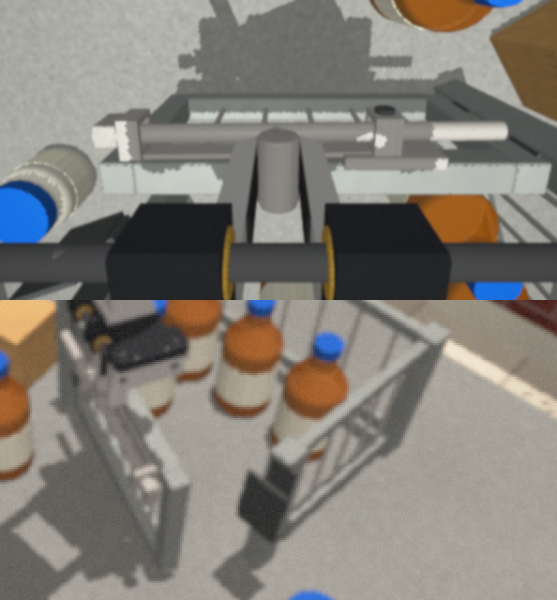

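The gate stands at about 0.36 rad. The bolt is still drawn and gripped, and the bottle, jar and carton haven't moved. Handing in now.

```bash
python3 -c "
from cell import manip
s=manip.read_state(); print(s['clock'],s['eef_pos'].round(1),s['finger_gap'])
print(manip.sign_off())"
```

```text
14.15 [584.9  53.9 305.1] 18.80978772860628
the job is handed in; nothing more can be done
None
```

I lifted the bolt over the keeper lip and drew it back with the gate shut. I then swung the gate ajar by the same handle, and the arm is still holding it there. The job was handed in at 14.15 s; no verdict is reported.

- **Lift and draw:** I raised the handle about 12 mm, which put the nose roughly 9 mm above the lip. I then drew the bolt back about 43 mm along its own line. The wrist force stayed at or below about 9 N in every reading, so nothing suggests it was wrenched against the keeper. It reads about 5 N along the bolt, probably because the bolt is almost at its stop.
- **Gate:** The wrist camera's depth fit gives 0.363 rad and the scene camera's gives 0.375. That is a gap of about 100 to 105 mm. The tool turned 0.36 rad and the TCP held its position over the last second.
- **Disagreement:** The side camera's line fit gave only 0.22 rad. I discounted it because it has few points and the gripper and bolt block part of its view; its picture shows the gate standing wide.
- **Grip and bystanders:** The gripper still holds the bar, with a finger opening of 18.8 mm. The networks found the bottle, jar and carton within about 3 pixels of where they started.

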